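# Clear the bottle away, pull the glue press on by four clicks and hold it

## Task

Two glued timber strips lie in the small green lever press on the bench, but the bottle of cleaner has been left standing in the path of the press's red-gripped lever. First stand the bottle upright on the bench right beside the pack of wipes, clear of the lever's swing, without tipping it over and before you move the lever. Then pull the lever round by its red grip from fully open by exactly four clicks, so that the pawl's roller sits in the gap behind the fourth brass pin - never over a fifth, which would squeeze the glue out - and finish still holding the grip there against the spring, which throws the lever open if it is let go; leave the brush and the tape measure alone.

Things in the scene. Friction and masses are not known exactly. Their poses are not given: they have to be found in the camera images.
- press: The lever press, fixed: green bed 170 (x) x 247 (y) x 12 mm, y from -62 to +185. Origin on the worktop under the lever's upright axis; x points roughly away from the robot, y left. Hub 38 mm across, top at 75 mm; below it a 102 mm click wheel with six upright brass pins; a sprung pawl with a brass roller sits at its back (+x). Strips, jaw and fence (y = +173) are at the left.
- lever (a joint): Lever angle, rad: 0 = fully open (a spring keeps it there), grows clockwise from above; stop 1.62. At 0 it points along the press's (x, y) = (0.087, -0.996). After some free travel the pull at the grip (6 to 9 N) builds by 3 to 6 N as the roller climbs each pin, gives way within 0.05 rad near its top (that is the click) and the roller drops into the gap, 0.12 rad on. Clicks are 0.24 rad apart; nothing locks.
- lever_grip: Red plastic hand grip: upright round post 25 mm across (27 at its bulge), from z = 65 to 123 mm, on the end of the flat lever (16 mm wide, top at 65 mm, 23 mm across under the grip); it turns freely about its own upright axis, like any machine handle. Its axis is 170 mm from the lever's axis. Origin at the foot of the post; z up.
- grip_mid (a point): Point on the axis of the red grip, 95 mm above the worktop, about half-way up it: the place to grasp.
- jaw: Steel jaw 130 x 12 x 18 mm of the press (origin under the lever's axis when open, axes as the press). The lever drives it 12.5 mm per rad toward +y of the press; it meets the strips at about 0.5 rad and then presses on them through its springs, about 13 N at four clicks.
- lath_a: Brown timber strip 155 x 24 x 14 mm lying flat on the bed against the fence. Origin under its centre.
- lath_b: Second brown timber strip 155 x 24 x 14 mm lying flat on the bed between the first strip and the jaw. Origin under its centre.
- bottle: White squeeze bottle of cleaner with a red cap, 64 mm across, 186 mm tall, up to 0.25 kg, standing in the lever's path (another at the back wall is not meant). Origin in the middle of its underside; z is its upright axis. The lever's grip sweeps out to 184 mm from the lever's axis, so the bottle is clear of the swing when its centre is over 235 mm from that axis.
- bottle_mid (a point): Centre of the bottle, 93 mm above its underside. The body is 64 mm across up to 147 mm above the underside; the red cap is 31 mm across from 147 to 169 mm (54 to 76 mm above this point) and can be pinched from above; the tip on it is 12 mm across and ends at 186 mm.
- wipes_mid (a point): Centre of the pack of wipes: white and green, 136 mm (its x) by 92 mm (its y) by 38 mm high, lying on the worktop, fixed. The point is 19 mm above the worktop; axes are the pack's. The bench beside the middle of its two long sides is free. Right beside it means no more than some 4 cm between bottle and pack (centres under 190 mm).
- brush: Flat brush 200 x 27 x 12 mm lying near the front edge of the worktop, a bystander. Origin under its centre, y along its length.
- tape_measure: Yellow and black tape measure 64 x 75 x 30 mm, a bystander. Origin under its middle.
Not all that is in view belongs to the job. There is more than one size of the bottle; the one meant has the size given above.

How it is judged (in metres and radians):
On the way, in this order (a step that is already met when the one before it is completed fails the run):
1. the bottle stands upright on the bench beside the wipes, let go, with the lever still open (angle between bottle's own z axis and vertical below 0.1 rad and height (world z) of bottle below 0.006 m and linear speed of bottle below 0.03 m/s and horizontal distance between bottle_mid and wipes_mid below 0.19 m and horizontal distance between bottle_mid and press above 0.235 m and contact force between the fingers and bottle below 0.1 N and value of joint lever below 0.12 rad), for 0.2 s.
2. the lever is pulled on and the jaw meets the strips (value of joint lever above 0.55 rad and contact force between jaw and lath_b above 1 N), for 0.1 s.
At the end, for the whole second after the job is handed in: The lever is at rest four clicks on (between the fourth and the fifth pin), held there by the fingers on its red grip, the jaw pressing flat strips with over 4 N; the bottle stands upright and still beside the wipes (centres under 190 mm), clear of the lever (over 235 mm from its axis) (angle between bottle's own z axis and vertical below 0.1 rad and height (world z) of bottle below 0.006 m and linear speed of bottle below 0.03 m/s and horizontal distance between bottle_mid and wipes_mid below 0.19 m and horizontal distance between bottle_mid and press above 0.235 m and value of joint lever between 1.04 and 1.25 rad and velocity of joint lever between -0.15 and 0.15 rad/s and contact force between the fingers and lever_grip above 1.5 N and contact force between jaw and lath_b above 4 N and angle between each of lath_a, lath_b's own z axis and vertical below 0.12 rad); the arm keeps its last pose, push and grip.
It fails at once if the lever goes past the fifth click (value of joint lever above 1.29 rad).
It fails at once if the bottle is tipped over (angle between bottle's own z axis and vertical above 0.6 rad).
It fails at once if the brush is pushed away (distance of brush from where it was at the start of the episode above 0.03 m).
It fails at once if the tape measure is pushed away (distance of tape_measure from where it was at the start of the episode above 0.03 m).
It also fails if it takes over 64 s, if anything falls off the work surface, if the arm or the gripper's body presses on something with over 40 N, if the wrist force passes 120 N, or if a joint passes its speed limit or range.

## Robot

A 6-joint arm with a two-finger parallel gripper is mounted at the origin on a cart in front of the work surface, level with it; the furniture and walls round the work are solid. World frame = base frame: x ahead of the robot, y to its left, z up, the work surface at z = 0. Lengths are in mm, angles in rad, forces in N, time in s.
With the tool pointing down it reaches from about 350 to 875 mm from the base axis. Payload 4.2 kg.
Tool frame: the origin (TCP) lies midway between the tips of the shut fingers; the grasp point (between the pads) lies 19 mm behind it; z points along the fingers, y is the line along which they close (so a half turn about z gives the same grasp; the last joint's range is limited). The gripper opens to 85 mm and grips with 20 to 120 N. Pads are 22 mm wide; open, the fingers measure 114 mm over their backs; the gripper's body (76 mm by 85 mm) begins 54 mm behind the grasp point. The pads swing forward as they close: fully open they stand 13 mm farther back than shut.
Start: joints at [1.435, 0.385, 0.008, 0, -1.194, -0.259], TCP at [240.356, 576.912, 231.312] pointing down, gripper open.
Joint ranges: [-3.14, 3.14], [-1.21, 2.06], [-1.07, 1.41], [-3.16, 2.05], [-2.99, -0.16], [-3.1, 3.1]. Speed limits (rad/s): [2.79, 2.79, 3.14, 3.14, 3.14, 3.14].

## Interface

Orientations are given as a unit quaternion [x, y, z, w].
In Python, from bench import arm gives the robot as it stands.
- The arm moves only by the tool send_rows, never from a script. Its argument "targets" is a list of rows, each an object of numbers: "gripper": the gripper command: -1 is fully open, 1 is shut, values between are in proportion; "x", "y", "z": the shift along the tool's x, y, z in cm; "ax", "ay", "az": the turn, a rotation vector about the tool's x, y, z in degrees. A call has 1 to 5 rows; each row shifts and turns the commanded pose from where the row before left it, along the tool's axes as they then stand; what a row does not reach is not made up. A row lasts 1/12 s, in which the tool goes at most 41.7 mm and 7.16 degrees, less where a joint would pass 70% of its speed; a pose out of reach is approached as far as the arm can. A call is refused whole if a number of a shift passes 4.17 or a number of a turn 7.16, either way. A call with a gripper value outside its range is refused whole. The fingers move at their own pace and stop on an object; the grip force is fixed at half the most. Time passes only in rows, so rows that do not move let the fingers close. It gives the time, the measured TCP pose, the force, the opening and the grip force at its end, in the units of the state.
- arm.read_state(): the state, without advancing time (a new reading comes with each control period).
- arm.get_image(name): name is "scene" or "top"; returns (picture, depth): 420x560x3 uint8, red, green, blue; 420x560 float32, mm along the optical axis (not along the pixel's ray), 0 where there is no reading.
- arm.camera_model(name): a dict with "fx", "fy", "cx", "cy" (pixels), "distortion" ([k1, k2, p1, p2, k3] as OpenCV has them; the pictures are not rectified), "cam_to_world" (4x4, takes a point from camera to world coordinates). Camera axes: x right, y down, z forward; pixel columns grow to the right and rows downward; lengths in mm; the calibration is good to about 2 mm. A picture is of the moment at which its call begins. camera_model takes no time and is no camera call.
- arm.job_done(): hands the job in; it is judged then, once.
Trained networks look in the newest picture that a camera, given by its name, has taken for a name from the list of things; names that differ only in an ending like _2 or _b are one class to them, and where a whole thing is asked for, a point or a joint stands for the part that bears it (a point fixed in the world has none). Each returns a list of dicts, best first, with "score" (0 to 1); they miss things now and then, are a little off and sometimes report something else, mostly with a low value. They report only what shows in the picture. A call takes as long as a camera call. They do not tell look-alikes from the thing itself.
- arm.boxes_of(camera, thing): "rect" ([left, top, width, height] in pixels, round what is visible of it).
The state is a dict: "clock": time; "joints": joint angles; "joint_vel": joint speeds; "joint_efforts": joint torques, N m; "position": TCP position; "ee_rot": TCP orientation; "contact_force": force on the tool from outside, world axes, zero at the start; "wrist_torque": the same for the moment, N m; "gripper_width": finger opening in mm; "grasp_force": force on a finger pad.
Only numpy, scipy, OpenCV 4.12 (cv2) and the standard library are available. Lean on these libraries where they do the work, as an engineer would, in place of code of your own. Each camera call takes 0.05 s, during which the arm holds its last target. There are 200 camera calls.

## Working session

There is one attempt and no reset: what is moved stays moved. The work goes in short steps, Python scripts to look and compute and a tool call to move; the robot and the scene stay as the last step left them, time stands still between calls to the robot, and variables do not carry over. Pictures are saved under pics/ and viewed, at most 10 in all, crops included, and the job is handed in when it is done.

Besides the shell and the picture viewer there is one more tool, called after "Emit:" by a JSON object that holds its "api" and its "payload". send_rows: Moves the arm, as the interface text tells. Its arguments: {"type":"object","properties":{"targets":{"type":"array"}},"required":["targets"]}

```bash
mkdir -p pics; cat > h.py <<'E'
import numpy as np, cv2
from bench import arm
def snap(n,f):
    im,d=arm.get_image(n); cv2.imwrite(f,im[:,:,::-1]); np.save(f'/tmp/{n}.npy',d); return im,d
def world(n,uv,depth):
    m=arm.camera_model(n); K=np.array([[m['fx'],0,m['cx']],[0,m['fy'],m['cy']],[0,0,1.]])
    uv=np.array(uv,float).reshape(-1,1,2)
    p=cv2.undistortPoints(uv,K,np.array(m['distortion'],float)).reshape(-1,2)
    P=np.c_[p,np.ones(len(p))]*np.array(depth,float).reshape(-1,1)
    T=np.array(m['cam_to_world']); return P@T[:3,:3].T+T[:3,3]
def cloud(n,im,d):
    v,u=np.nonzero(d>0); return world(n,np.c_[u,v],d[v,u]),im[v,u].astype(int),u,v
E
python3 - <<'E'
from h import *
for n in ('scene','top'):
    snap(n,f'pics/{n}0.png')
    for t in ('bottle','lever_grip','wipes_mid','press','brush','tape_measure'):
        try: print(n,t,[(r['score'],r['rect']) for r in arm.boxes_of(n,t)[:3]])
        except Exception as e: print(n,t,e)
    print(np.round(arm.camera_model(n)['cam_to_world'],2).tolist())
s=arm.read_state(); print(s)
E
```

```text
scene bottle [(0.94, [181.1, 167.9, 18.9, 42.5]), (0.86, [251.7, 174.3, 27.4, 74.8]), (0.79, [356.4, 197.3, 56.8, 130.5])]
scene lever_grip [(0.76, [291.4, 195.8, 10.3, 19.0]), (0.36, [188.6, 218.4, 34.1, 36.2]), (0.24, [223.3, 178.9, 35.4, 14.8])]
scene wipes_mid [(0.86, [310.5, 253.5, 53.5, 40.6])]
scene press [(0.67, [222.2, 182.0, 79.7, 40.4]), (0.18, [294.2, 193.0, 9.1, 20.8])]
scene brush [(0.55, [186.6, 217.6, 35.7, 38.3])]
scene tape_measure [(0.71, [231.0, 186.6, 43.3, 9.2]), (0.66, [277.5, 276.0, 39.9, 34.1]), (0.32, [223.8, 182.4, 52.0, 13.1])]
[[0.88, -0.18, 0.43, 18.53], [-0.47, -0.39, 0.79, -1019.95], [0.02, -0.9, -0.42, 580.98], [0.0, 0.0, 0.0, 1.0]]
top bottle [(0.81, [396.6, 167.0, 53.6, 38.8]), (0.52, [181.4, 250.4, 19.8, 9.6])]
top lever_grip [(0.52, [286.5, 177.2, 9.8, 13.1])]
top wipes_mid [(0.58, [346.9, 159.9, 38.0, 53.1]), (0.3, [191.1, 163.1, 17.1, 46.5])]
top press [(0.84, [164.6, 153.7, 137.9, 65.9])]
top brush [(0.66, [223.7, 258.6, 64.4, 11.0])]
top tape_measure [(0.65, [358.2, 221.6, 23.9, 24.1]), (0.5, [288.1, 182.1, 8.8, 10.1])]
[[-0.0, -1.0, 0.08, 432.67], [-1.0, 0.0, 0.03, -108.01], [-0.03, -0.08, -1.0, 1201.54], [0.0, 0.0, 0.0, 1.0]]
{'clock': 0.7, 'joints': array([ 1.43457864e+00,  3.84674219e-01,  7.88551607e-03, -3.94472670e-05,
       -1.19401274e+00, -2.58613020e-01]), 'joint_vel': array([ 1.77569096e-03,  3.50573680e-05, -2.29411912e-03, -1.24782743e-03,
       -1.36954530e-04, -1.13580417e-03]), 'joint_efforts': array([-1.51949225e-04, -3.91951525e+01,  1.88584292e+01,  4.18974459e+00,
       -1.60044597e-04,  6.02647585e-07]), 'position': array([240.35599792, 576.8944451 , 231.31611144]), 'ee_rot': array([ 9.80575370e-01, -1.96142660e-01, -1.81491463e-05,  3.67706440e-06]), 'contact_force': array([0.83731672, 0.56820011, 0.18303303]), 'wrist_torque': array([-0.04062877,  0.00197048, -0.04934059]), 'grasp_force': 0.0, 'gripper_width': 85.56868364160802}
```

View pics/scene0.png

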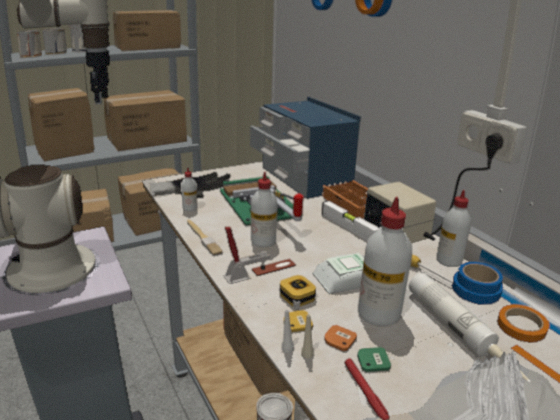

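View pics/top0.png

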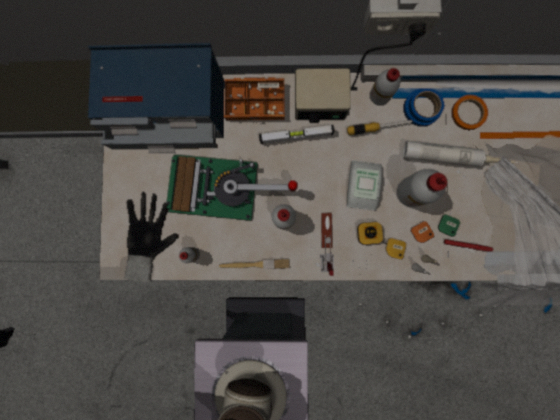

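The scene picture shows the press with its red grip at (298,206), the bottle at (264,210), the wipes at (345,270) and a larger look-alike bottle at (385,265). In the top picture the hub is at (231,187), the grip at (292,186), the bottle's cap at (283,215), the wipes at (366,185), the tape at (371,232) and the brush at (255,264).

```bash
python3 - <<'E'
from h import *
im=cv2.imread('pics/top0.png')[:,:,::-1]; d=np.load('/tmp/top.npy')
P,C,u,v=cloud('top',im,d)
def rep(n,m): 
    q=P[m]; print(n,m.sum(),'med',np.round(np.median(q,0)),'min',np.round(q.min(0)),'max',np.round(q.max(0)),'ctr',np.round((q.min(0)+q.max(0))[:2]/2))
box=lambda a,b,c,e:(u>=a)&(u<=c)&(v>=b)&(v<=e)
red=(C[:,0]>90)&(C[:,0]>2*C[:,1])&(C[:,0]>2*C[:,2])
rep('grip',red&box(284,176,302,196)&(P[:,2]>100))
rep('cap',red&box(274,204,294,226)&(P[:,2]>130))
rep('bottlehi',box(265,198,300,235)&(P[:,2]>120))
rep('wipes',box(338,152,392,218)&(P[:,2]>25)&(P[:,2]<50))
rep('hub',box(218,172,245,204)&(P[:,2]>68)&(P[:,2]<82))
rep('bed',box(160,145,265,225)&(C[:,1]>1.25*C[:,0])&(C[:,1]>1.2*C[:,2])&(P[:,2]<25)&(P[:,2]>5))
rep('lever',box(245,176,284,198)&(P[:,2]>55)&(P[:,2]<72))
rep('tape',box(355,216,388,248)&(P[:,2]>20))
rep('brush',box(215,252,295,275)&(P[:,2]>7))
rep('table',box(300,150,335,200))
# scene camera checks
im=cv2.imread('pics/scene0.png')[:,:,::-1]; d=np.load('/tmp/scene.npy')
P,C,u,v=cloud('scene',im,d)
red=(C[:,0]>90)&(C[:,0]>2*C[:,1])&(C[:,0]>2*C[:,2])
rep('s grip',red&box(290,190,305,218)); rep('s cap',red&box(252,174,276,196))
m=box(248,190,280,250)&(P[:,2]>20)&(P[:,2]<140); 
from scipy.optimize import least_squares
q=P[m]; 
r=least_squares(lambda c:np.hypot(q[:,0]-c[0],q[:,1]-c[1])-32,np.median(q,0)[:2]+[10,20],loss='soft_l1',f_scale=2); print('s bottle axis',r.x,m.sum())
m=red&box(290,190,305,218)&(P[:,2]>65);q=P[m]
r=least_squares(lambda c:np.hypot(q[:,0]-c[0],q[:,1]-c[1])-12.7,np.median(q,0)[:2]+[5,8],loss='soft_l1',f_scale=2); print('s grip axis',r.x,m.sum())
E
```

```text
grip 47 med [ 577. -118.  122.] min [ 567. -125.  116.] max [ 586. -107.  127.] ctr [ 576. -116.]
cap 17 med [494. -85. 165.] min [487. -92. 162.] max [507. -82. 170.] ctr [497. -87.]
bottlehi 377 med [494. -95. 132.] min [ 469. -122.  120.] max [525. -68. 189.] ctr [497. -95.]
wipes 1199 med [ 589. -322.   37.] min [ 530. -371.   25.] max [ 649. -275.   47.] ctr [ 589. -323.]
hub 103 med [579.  50.  71.] min [563.  18.  68.] max [596.  67.  78.] ctr [580.  43.]
bed 1782 med [561.  88.  12.] min [490. -16.   5.] max [680. 250.  25.] ctr [585. 117.]
lever 240 med [579. -43.  64.] min [571. -96.  58.] max [586.  11.  69.] ctr [579. -43.]
tape 506 med [ 452. -334.   29.] min [ 421. -376.   20.] max [ 482. -301.   37.] ctr [ 452. -339.]
brush 415 med [366. -41.  11.] min [ 354. -106.    7.] max [380.  89.  22.] ctr [367.  -8.]
table 1830 med [ 619. -193.   -0.] min [ 546. -244.  -10.] max [ 693. -141.    8.] ctr [ 620. -192.]
s grip 129 med [ 572. -125.  106.] min [ 564. -131.   73.] max [ 586. -112.  124.] ctr [ 575. -122.]
s cap 49 med [ 491. -101.  165.] min [ 481. -109.  159.] max [505. -88. 170.] ctr [493. -98.]
s bottle axis [496.85067889 -90.24369415] 1364
s grip axis [ 576.20315633 -113.95159664] 129
```

Emit:
{"api": "send_rows", "payload": {"targets": [{"x":3.5,"az":6.74,"gripper":-1},{"x":3.5,"az":6.74,"gripper":-1},{"x":3.5,"az":6.74,"gripper":-1},{"x":3.5,"az":6.74,"gripper":-1},{"x":3.5,"az":6.74,"gripper":-1}]}}

```text
$.targets[0]: bad value
```

Emit:
{"api": "send_rows", "payload": {"targets": [{"x":3.5,"az":6.74,"gripper":-1},{"x":3.5,"az":6.74,"gripper":-1},{"x":3.5,"az":6.74,"gripper":-1},{"x":3.5,"az":6.74,"gripper":-1},{"x":3.5,"az":6.74,"gripper":-1}]}}

```text
$.targets[0]: bad value
```

Emit:
{"api": "send_rows", "payload": {"targets": [{"x":4.0,"y":-0.5,"gripper":-1},{"x":4.0,"y":-0.5,"gripper":-1},{"x":4.0,"y":-0.5,"gripper":-1},{"x":4.0,"y":-0.5,"gripper":-1},{"x":4.0,"y":-0.5,"gripper":-1}]}}

```text
$.targets[0]: bad value
```

Emit:
{"api": "send_rows", "payload": {"targets": [{"x":3.5,"y":0,"z":0,"ax":0,"ay":0,"az":6.74,"gripper":-1},{"x":3.5,"y":0,"z":0,"ax":0,"ay":0,"az":6.74,"gripper":-1},{"x":3.5,"y":0,"z":0,"ax":0,"ay":0,"az":6.74,"gripper":-1},{"x":3.5,"y":0,"z":0,"ax":0,"ay":0,"az":6.74,"gripper":-1},{"x":3.5,"y":0,"z":0,"ax":0,"ay":0,"az":6.74,"gripper":-1}]}}

```text
clock: 1.12
position: [381.2, 474.5, 231.1]
ee_rot: [0.88, -0.474, 0.0, -0.0]
contact_force: [-0.1, -0.2, -0.4]
gripper_width: 85.5
grasp_force: 0.0
```

Emit:
{"api": "send_rows", "payload": {"targets": [{"x":3.5,"y":0,"z":0,"ax":0,"ay":0,"az":6.74,"gripper":-1},{"x":3.5,"y":0,"z":0,"ax":0,"ay":0,"az":6.74,"gripper":-1},{"x":3.5,"y":0,"z":0,"ax":0,"ay":0,"az":6.74,"gripper":-1},{"x":3.5,"y":0,"z":0,"ax":0,"ay":0,"az":6.74,"gripper":-1},{"x":3.5,"y":0,"z":0,"ax":0,"ay":0,"az":6.74,"gripper":-1}]}}

```text
clock: 1.53
position: [440.2, 311.7, 231.2]
ee_rot: [-0.705, 0.709, -0.0, 0.0]
contact_force: [-0.7, -0.5, 0.1]
gripper_width: 85.5
grasp_force: 0.0
```

Emit:
{"api": "send_rows", "payload": {"targets": [{"x":4.0,"y":-0.5,"z":0,"ax":0,"ay":0,"az":0,"gripper":-1},{"x":4.0,"y":-0.5,"z":0,"ax":0,"ay":0,"az":0,"gripper":-1},{"x":4.0,"y":-0.5,"z":0,"ax":0,"ay":0,"az":0,"gripper":-1},{"x":4.0,"y":-0.5,"z":0,"ax":0,"ay":0,"az":0,"gripper":-1},{"x":4.0,"y":-0.5,"z":0,"ax":0,"ay":0,"az":0,"gripper":-1}]}}

```text
clock: 1.95
position: [464.1, 111.4, 231.8]
ee_rot: [0.707, -0.707, 0.0, -0.0]
contact_force: [0.6, -0.8, 0.7]
gripper_width: 85.5
grasp_force: 0.0
```

Emit:
{"api": "send_rows", "payload": {"targets": [{"x":4.06,"y":-0.66,"z":0,"ax":0,"ay":0,"az":0,"gripper":-1},{"x":4.06,"y":-0.66,"z":0,"ax":0,"ay":0,"az":0,"gripper":-1},{"x":4.06,"y":-0.66,"z":0,"ax":0,"ay":0,"az":0,"gripper":-1},{"x":4.06,"y":-0.66,"z":0,"ax":0,"ay":0,"az":0,"gripper":-1},{"x":4.06,"y":-0.66,"z":0,"ax":0,"ay":0,"az":0,"gripper":-1}]}}

```text
clock: 2.37
position: [497.2, -91.8, 231.8]
ee_rot: [-0.707, 0.707, -0.0, 0.0]
contact_force: [-0.1, 1.4, -0.1]
gripper_width: 85.3
grasp_force: 0.0
```

```bash
python3 - <<'E'
from h import *
im,d=snap('scene','pics/s1.png'); 
cv2.imwrite('pics/s1c.png',cv2.resize(cv2.imread('pics/s1.png')[120:270,170:370],None,fx=3.5,fy=3.5))
s=arm.read_state(); print(s['position'])
E
```

```text
[497.82068954 -97.24932515 231.55211438]
```

View pics/s1c.png

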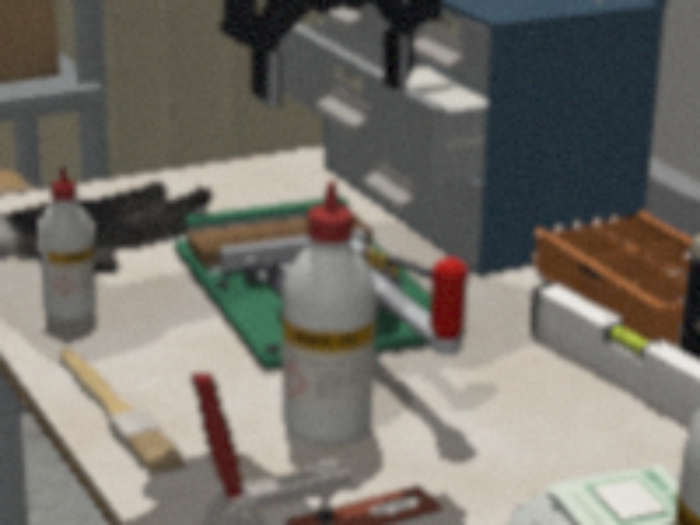

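The gripper hangs above the bottle (cap at crop (330,220)), its fingers straddling it in x. The bottle is upright and beside the lever grip (448,300).

Emit:
{"api": "send_rows", "payload": {"targets": [{"x":-0.4,"y":0,"z":2.0,"ax":0,"ay":0,"az":0,"gripper":-1},{"x":0,"y":0,"z":2.0,"ax":0,"ay":0,"az":0,"gripper":-1},{"x":0,"y":0,"z":2.0,"ax":0,"ay":0,"az":0,"gripper":-1},{"x":0,"y":0,"z":1.5,"ax":0,"ay":0,"az":0,"gripper":-1},{"x":0,"y":0,"z":1.0,"ax":0,"ay":0,"az":0,"gripper":-1}]}}

```text
clock: 2.83
position: [496.4, -85.9, 144.8]
ee_rot: [-0.707, 0.707, 0.001, -0.001]
contact_force: [0.5, 0.0, -0.3]
gripper_width: 85.5
grasp_force: 0.0
```

Emit:
{"api": "send_rows", "payload": {"targets": [{"x":0,"y":0,"z":0,"ax":0,"ay":0,"az":0,"gripper":-0.3},{"x":0,"y":0,"z":0,"ax":0,"ay":0,"az":0,"gripper":0.1},{"x":0,"y":0,"z":0,"ax":0,"ay":0,"az":0,"gripper":0.2},{"x":0,"y":0,"z":0,"ax":0,"ay":0,"az":0,"gripper":0.3},{"x":0,"y":0,"z":0,"ax":0,"ay":0,"az":0,"gripper":0.4}]}}

```text
clock: 3.25
position: [497.8, -85.8, 147.7]
ee_rot: [0.707, -0.707, 0.001, -0.0]
contact_force: [-1.1, -0.0, 4.3]
gripper_width: 28.4
grasp_force: 58.9
```

Emit:
{"api": "send_rows", "payload": {"targets": [{"x":0,"y":0,"z":0,"ax":0,"ay":0,"az":0,"gripper":1},{"x":0,"y":0,"z":0,"ax":0,"ay":0,"az":0,"gripper":1},{"x":0,"y":0,"z":0,"ax":0,"ay":0,"az":0,"gripper":1},{"x":0,"y":0,"z":0,"ax":0,"ay":0,"az":0,"gripper":1}]}}

```text
clock: 3.58
position: [497.6, -85.9, 147.7]
ee_rot: [0.707, -0.707, 0.001, -0.0]
contact_force: [-2.0, 0.5, 4.7]
gripper_width: 28.1
grasp_force: 58.8
```

Emit:
{"api": "send_rows", "payload": {"targets": [{"x":0,"y":0,"z":-0.5,"ax":0,"ay":0,"az":0,"gripper":1},{"x":0,"y":0,"z":-1.0,"ax":0,"ay":0,"az":0,"gripper":1},{"x":0,"y":0,"z":-1.5,"ax":0,"ay":0,"az":0,"gripper":1},{"x":0,"y":0,"z":-1.0,"ax":0,"ay":0,"az":0,"gripper":1},{"x":0,"y":0,"z":0,"ax":0,"ay":0,"az":0,"gripper":1}]}}

```text
clock: 4.0
position: [499.0, -85.7, 189.1]
ee_rot: [0.707, -0.707, 0.002, -0.002]
contact_force: [0.3, -0.1, -1.2]
gripper_width: 28.2
grasp_force: 59.3
```

```bash
python3 - <<'E'
from h import *
im,d=snap('scene','pics/s2.png'); 
cv2.imwrite('pics/s2c.png',cv2.resize(cv2.imread('pics/s2.png')[120:270,170:370],None,fx=3.5,fy=3.5))
s=arm.read_state(); print(s['position'],s['gripper_width'],s['contact_force'])
P,C,u,v=cloud('scene',im,d)
m=(u>246)&(u<282)&(v>180)&(v<245)
for a in (40,70,100,130):
    k=m&(abs(P[:,2]-a)<12)&(np.hypot(P[:,0]-497,P[:,1]+92)<45); print(a,k.sum(),np.round(np.median(P[k],0)))
E
```

```text
[498.09359875 -85.60268904 187.66859306] 28.506654188276826 [ 0.30696889 -0.32608673 -1.45113007]
40 75 [ 485. -118.   47.]
70 239 [ 484. -118.   70.]
100 244 [ 483. -118.  100.]
130 248 [ 483. -119.  130.]
```

View pics/s2c.png

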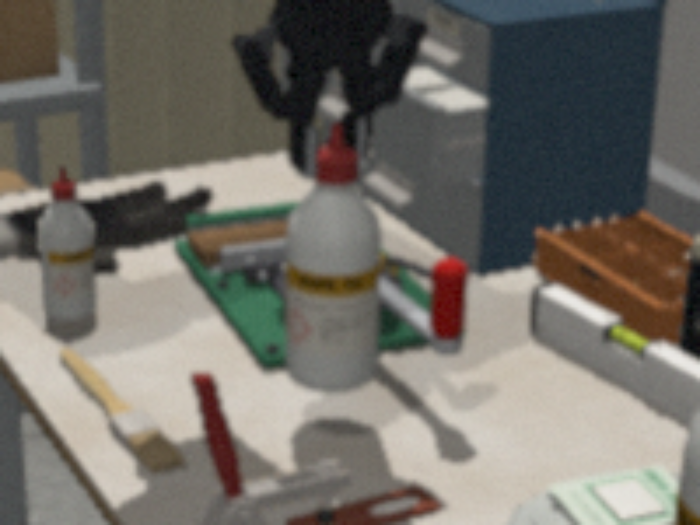

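The bottle hangs upright from the fingers (cap at crop (337,165)), clear of the bench, with its shadow at (340,440).

Emit:
{"api": "send_rows", "payload": {"targets": [{"x":1.0,"y":0,"z":-1.5,"ax":0,"ay":0,"az":0,"gripper":1},{"x":2.0,"y":0,"z":-1.5,"ax":0,"ay":0,"az":0,"gripper":1},{"x":2.5,"y":0,"z":0,"ax":0,"ay":0,"az":0,"gripper":1},{"x":2.5,"y":-1.0,"z":0,"ax":0,"ay":0,"az":0,"gripper":1},{"x":2.0,"y":-2.0,"z":0,"ax":0,"ay":0,"az":0,"gripper":1}]}}

```text
clock: 4.47
position: [525.4, -186.9, 216.1]
ee_rot: [-0.707, 0.708, 0.001, -0.0]
contact_force: [1.1, -0.0, -1.2]
gripper_width: 28.4
grasp_force: 59.6
```

Emit:
{"api": "send_rows", "payload": {"targets": [{"x":2.0,"y":-2.0,"z":0,"ax":0,"ay":0,"az":0,"gripper":1},{"x":1.0,"y":-2.0,"z":0,"ax":0,"ay":0,"az":0,"gripper":1},{"x":0.5,"y":-1.5,"z":0,"ax":0,"ay":0,"az":0,"gripper":1},{"x":0,"y":-0.9,"z":0,"ax":0,"ay":0,"az":0,"gripper":1},{"x":0,"y":0,"z":0,"ax":0,"ay":0,"az":0,"gripper":1}]}}

```text
clock: 4.88
position: [592.1, -220.7, 214.5]
ee_rot: [-0.707, 0.707, 0.001, -0.0]
contact_force: [-0.3, -0.6, -1.6]
gripper_width: 28.7
grasp_force: 59.7
```

```bash
python3 - <<'E'
from h import *
from scipy.optimize import least_squares
s=arm.read_state(); print(s['position'],s['gripper_width'],s['contact_force'])
im,d=snap('scene','pics/s3.png'); 
P,C,u,v=cloud('scene',im,d)
t=s['position']
m=(np.hypot(P[:,0]-t[0],P[:,1]-t[1])<50)&(P[:,2]>t[2]-140)&(P[:,2]<t[2]-25)
for lo,hi in ((-140,-80),(-80,-30)):
    q=P[m&(P[:,2]>t[2]+lo)&(P[:,2]<t[2]+hi)]
    r=least_squares(lambda c:np.hypot(q[:,0]-c[0],q[:,1]-c[1])-32,np.median(q,0)[:2]+[10,20],loss='soft_l1',f_scale=2); print('axis',r.x,len(q),r.cost)
cv2.imwrite('pics/s3c.png',cv2.resize(cv2.imread('pics/s3.png')[110:310,200:400],None,fx=3,fy=3))
E
```

```text
[ 592.09386053 -220.71385079  214.49454386] 28.697128123249115 [-0.32416078 -0.56921006 -1.62805498]
axis [ 591.14584605 -227.01299117] 678 546.6528598593641
axis [ 591.88706877 -226.99487042] 622 563.1832126337022
```

View pics/s3c.png

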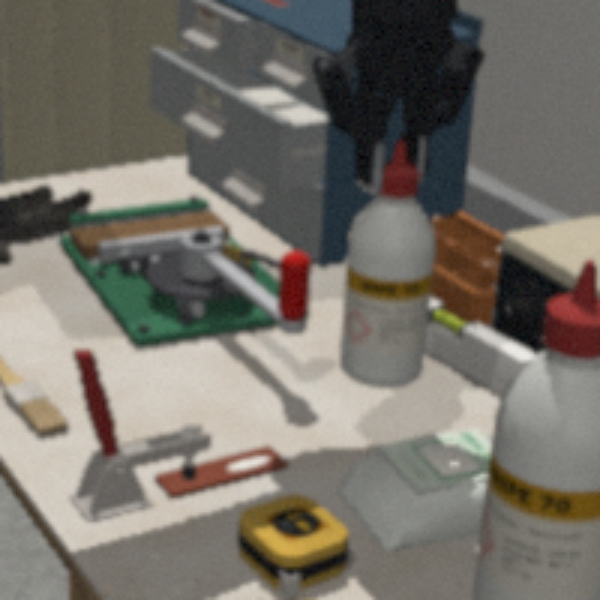

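The bottle hangs upright at crop (390,280), just left of the wipes (430,480), over free bench. Its axis measures (591.5, -227), so I lower it.

Emit:
{"api": "send_rows", "payload": {"targets": [{"x":0,"y":0,"z":1.5,"ax":0,"ay":0,"az":0,"gripper":1},{"x":0,"y":0,"z":2.0,"ax":0,"ay":0,"az":0,"gripper":1},{"x":0,"y":0,"z":1.8,"ax":0,"ay":0,"az":0,"gripper":1},{"x":0,"y":0,"z":0.9,"ax":0,"ay":0,"az":0,"gripper":1},{"x":0,"y":0,"z":0,"ax":0,"ay":0,"az":0,"gripper":1}]}}

```text
clock: 5.35
position: [588.8, -219.8, 151.9]
ee_rot: [-0.707, 0.707, 0.003, -0.002]
contact_force: [-0.5, 0.1, -1.4]
gripper_width: 28.1
grasp_force: 59.7
```

Emit:
{"api": "send_rows", "payload": {"targets": [{"x":0,"y":0,"z":0.2,"ax":0,"ay":0,"az":0,"gripper":1},{"x":0,"y":0,"z":0.2,"ax":0,"ay":0,"az":0,"gripper":1},{"x":0,"y":0,"z":0,"ax":0,"ay":0,"az":0,"gripper":1}]}}

```text
clock: 5.6
position: [591.6, -220.8, 151.3]
ee_rot: [-0.707, 0.707, -0.001, 0.0]
contact_force: [-0.0, -0.3, -1.3]
gripper_width: 28.3
grasp_force: 59.7
```

Emit:
{"api": "send_rows", "payload": {"targets": [{"x":0,"y":0,"z":0.2,"ax":0,"ay":0,"az":0,"gripper":1},{"x":0,"y":0,"z":0.15,"ax":0,"ay":0,"az":0,"gripper":1},{"x":0,"y":0,"z":0,"ax":0,"ay":0,"az":0,"gripper":1}]}}

```text
clock: 5.85
position: [591.6, -221.1, 147.8]
ee_rot: [-0.707, 0.707, -0.001, 0.0]
contact_force: [-0.9, 0.6, 0.6]
gripper_width: 28.0
grasp_force: 60.0
```

Emit:
{"api": "send_rows", "payload": {"targets": [{"x":0,"y":0,"z":0.05,"ax":0,"ay":0,"az":0,"gripper":1},{"x":0,"y":0,"z":0,"ax":0,"ay":0,"az":0,"gripper":0.2},{"x":0,"y":0,"z":0,"ax":0,"ay":0,"az":0,"gripper":-0.2},{"x":0,"y":0,"z":0,"ax":0,"ay":0,"az":0,"gripper":-1},{"x":0,"y":0,"z":0,"ax":0,"ay":0,"az":0,"gripper":-1}]}}

```text
clock: 6.27
position: [591.2, -220.8, 146.1]
ee_rot: [-0.707, 0.707, 0.0, -0.0]
contact_force: [0.5, -0.3, 0.2]
gripper_width: 69.5
grasp_force: 0.0
```

Emit:
{"api": "send_rows", "payload": {"targets": [{"x":0,"y":0,"z":0,"ax":0,"ay":0,"az":0,"gripper":-1},{"x":0,"y":0,"z":-0.5,"ax":0,"ay":0,"az":0,"gripper":-1},{"x":0,"y":0,"z":-2.0,"ax":0,"ay":0,"az":0,"gripper":-1},{"x":0,"y":0,"z":-3.0,"ax":0,"ay":0,"az":0,"gripper":-1},{"x":0,"y":0,"z":-1.5,"ax":0,"ay":0,"az":0,"gripper":-1}]}}

```text
clock: 6.68
position: [592.4, -221.4, 219.9]
ee_rot: [0.707, -0.707, 0.002, -0.001]
contact_force: [1.1, -1.0, 0.7]
gripper_width: 85.5
grasp_force: 0.0
```

Emit:
{"api": "send_rows", "payload": {"targets": [{"x":-2.0,"y":0.4,"z":0,"ax":0,"ay":0,"az":0,"gripper":-1},{"x":-3.0,"y":0.5,"z":0,"ax":0,"ay":0,"az":0,"gripper":-1},{"x":-3.0,"y":0.6,"z":0,"ax":0,"ay":0,"az":0,"gripper":-1},{"x":-2.5,"y":0,"z":0,"ax":0,"ay":0,"az":0,"gripper":-1},{"x":0,"y":0,"z":0,"ax":0,"ay":0,"az":0,"gripper":-1}]}}

```text
clock: 7.1
position: [576.2, -112.5, 217.2]
ee_rot: [0.708, -0.706, 0.0, -0.001]
contact_force: [-0.1, -0.1, -1.3]
gripper_width: 85.3
grasp_force: 0.0
```

```bash
python3 - <<'E'
from h import *
from scipy.optimize import least_squares
s=arm.read_state(); print(s['position'],s['gripper_width'],s['contact_force'],s['joints'])
im,d=snap('scene','pics/s4.png'); 
P,C,u,v=cloud('scene',im,d)
for lo,hi in ((20,70),(80,120)):
    q=P[(np.hypot(P[:,0]-591,P[:,1]+227)<50)&(P[:,2]>lo)&(P[:,2]<hi)]
    r=least_squares(lambda c:np.hypot(q[:,0]-c[0],q[:,1]-c[1])-32,np.median(q,0)[:2]+[10,20],loss='soft_l1',f_scale=2); print('axis',r.x,len(q),r.cost)
red=(C[:,0]>90)&(C[:,0]>2*C[:,1])&(C[:,0]>2*C[:,2])
q=P[red&(np.hypot(P[:,0]-576,P[:,1]+116)<30)&(P[:,2]>60)&(P[:,2]<125)]
r=least_squares(lambda c:np.hypot(q[:,0]-c[0],q[:,1]-c[1])-12.7,np.median(q,0)[:2]+[5,8],loss='soft_l1',f_scale=2); print('grip',r.x,len(q),q.min(0),q.max(0))
cv2.imwrite('pics/s4c.png',cv2.resize(cv2.imread('pics/s4.png')[110:310,200:400],None,fx=3,fy=3))
E
```

```text
[ 576.16693174 -112.50340254  217.16996473] 85.31974142436383 [-0.10343788 -0.06464695 -1.28412626] [ 8.25334769e-02  3.30184580e-01 -1.10752860e-01 -6.70561913e-04
 -1.12861460e+00 -7.86297251e-02]
axis [ 590.59816887 -227.38445402] 523 397.22960510935195
axis [ 590.97953493 -226.59057155] 473 507.42983467153033
grip [ 577.97447116 -114.56185351] 156 [ 565.18373877 -131.13246277   69.39044559] [ 586.04157447 -111.03650032  123.8820646 ]
```

View pics/s4c.png

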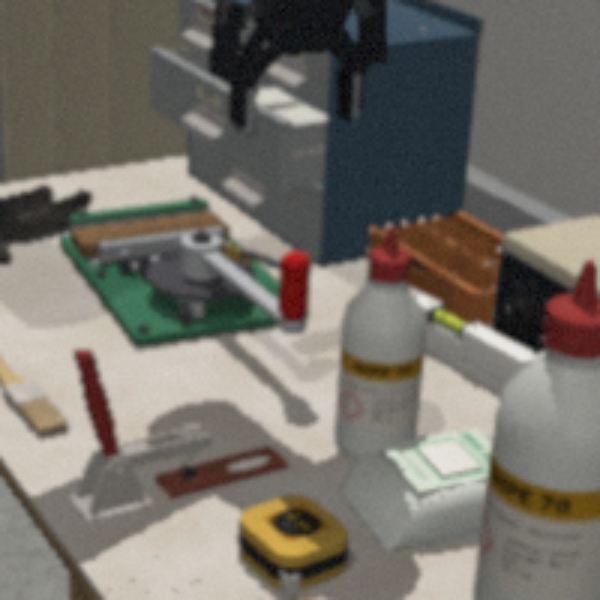

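The bottle stands upright at crop (380,370), right beside the wipes, its axis near (591,-227). The open gripper is above the red grip (293,285), so I descend.

Emit:
{"api": "send_rows", "payload": {"targets": [{"x":0.35,"y":-0.1,"z":3.0,"ax":0,"ay":0,"az":0,"gripper":-1},{"x":0,"y":0,"z":4.0,"ax":0,"ay":0,"az":0,"gripper":-1},{"x":0,"y":0,"z":4.0,"ax":0,"ay":0,"az":0,"gripper":-1},{"x":0,"y":0,"z":2.5,"ax":0,"ay":0,"az":0,"gripper":-1},{"x":0,"y":0,"z":0.5,"ax":0,"ay":0,"az":0,"gripper":-1}]}}

```text
clock: 7.57
position: [573.7, -120.2, 71.2]
ee_rot: [-0.706, 0.708, 0.004, -0.004]
contact_force: [-0.3, -0.5, -0.7]
gripper_width: 85.6
grasp_force: 0.0
```

Emit:
{"api": "send_rows", "payload": {"targets": [{"x":0,"y":0,"z":0,"ax":0,"ay":0,"az":0,"gripper":0},{"x":0,"y":0,"z":0,"ax":0,"ay":0,"az":0,"gripper":1},{"x":0,"y":0,"z":0,"ax":0,"ay":0,"az":0,"gripper":1},{"x":0,"y":0,"z":0,"ax":0,"ay":0,"az":0,"gripper":1},{"x":0,"y":0,"z":0,"ax":0,"ay":0,"az":0,"gripper":1}]}}

```text
clock: 7.98
position: [578.1, -119.3, 78.2]
ee_rot: [-0.707, 0.707, -0.001, 0.001]
contact_force: [-4.8, -0.3, 6.0]
gripper_width: 25.7
grasp_force: 20.9
```

Emit:
{"api": "send_rows", "payload": {"targets": [{"x":0,"y":0,"z":0,"ax":0,"ay":0,"az":0,"gripper":1},{"x":0,"y":0,"z":0,"ax":0,"ay":0,"az":0,"gripper":1}]}}

```text
clock: 8.15
position: [577.9, -119.4, 78.4]
ee_rot: [0.707, -0.707, 0.001, -0.001]
contact_force: [-1.7, 0.5, 4.3]
gripper_width: 24.5
grasp_force: 58.4
```

Emit:
{"api": "send_rows", "payload": {"targets": [{"x":-0.02,"y":0.85,"z":0,"ax":0,"ay":0,"az":2.86,"gripper":1},{"x":-0.02,"y":0.85,"z":0,"ax":0,"ay":0,"az":2.86,"gripper":1},{"x":-0.02,"y":0.85,"z":0,"ax":0,"ay":0,"az":2.86,"gripper":1},{"x":-0.02,"y":0.85,"z":0,"ax":0,"ay":0,"az":2.86,"gripper":1},{"x":0,"y":0,"z":0,"ax":0,"ay":0,"az":0,"gripper":1}]}}

```text
clock: 8.57
position: [546.2, -115.9, 78.6]
ee_rot: [-0.633, 0.774, -0.003, 0.003]
contact_force: [6.1, -1.4, -0.6]
gripper_width: 24.2
grasp_force: 59.0
```

Emit:
{"api": "send_rows", "payload": {"targets": [{"x":-0.02,"y":0.85,"z":0,"ax":0,"ay":0,"az":2.86,"gripper":1},{"x":-0.02,"y":0.85,"z":0,"ax":0,"ay":0,"az":2.86,"gripper":1},{"x":-0.02,"y":0.85,"z":0,"ax":0,"ay":0,"az":2.86,"gripper":1},{"x":-0.02,"y":0.85,"z":0,"ax":0,"ay":0,"az":2.86,"gripper":1},{"x":0,"y":0,"z":0,"ax":0,"ay":0,"az":0,"gripper":1}]}}

```text
clock: 8.98
position: [513.5, -105.8, 78.4]
ee_rot: [-0.553, 0.833, -0.002, 0.003]
contact_force: [4.0, -2.6, 2.1]
gripper_width: 24.4
grasp_force: 59.7
```

Emit:
{"api": "send_rows", "payload": {"targets": [{"x":-0.02,"y":0.85,"z":0,"ax":0,"ay":0,"az":2.86,"gripper":1},{"x":-0.02,"y":0.85,"z":0,"ax":0,"ay":0,"az":2.86,"gripper":1},{"x":0,"y":0,"z":0,"ax":0,"ay":0,"az":0,"gripper":1}]}}

```text
clock: 9.23
position: [499.4, -98.8, 78.5]
ee_rot: [-0.511, 0.859, -0.003, 0.004]
contact_force: [6.8, -6.0, 1.2]
gripper_width: 24.5
grasp_force: 59.5
```

Emit:
{"api": "send_rows", "payload": {"targets": [{"x":-0.02,"y":0.85,"z":0,"ax":0,"ay":0,"az":2.86,"gripper":1},{"x":-0.02,"y":0.85,"z":0,"ax":0,"ay":0,"az":2.86,"gripper":1},{"x":0,"y":0,"z":0,"ax":0,"ay":0,"az":0,"gripper":1}]}}

```text
clock: 9.48
position: [484.1, -89.7, 78.4]
ee_rot: [-0.468, 0.884, -0.002, 0.003]
contact_force: [5.6, -3.8, 4.3]
gripper_width: 24.6
grasp_force: 59.9
```

Emit:
{"api": "send_rows", "payload": {"targets": [{"x":-0.02,"y":0.85,"z":0,"ax":0,"ay":0,"az":2.86,"gripper":1},{"x":-0.02,"y":0.85,"z":0,"ax":0,"ay":0,"az":2.86,"gripper":1},{"x":0,"y":0,"z":0,"ax":0,"ay":0,"az":0,"gripper":1}]}}

```text
clock: 9.73
position: [470.6, -79.4, 78.4]
ee_rot: [-0.424, 0.906, -0.002, 0.003]
contact_force: [5.7, -5.6, 3.2]
gripper_width: 24.3
grasp_force: 59.9
```

Emit:
{"api": "send_rows", "payload": {"targets": [{"x":-0.02,"y":0.85,"z":0,"ax":0,"ay":0,"az":2.86,"gripper":1},{"x":-0.02,"y":0.85,"z":0,"ax":0,"ay":0,"az":2.86,"gripper":1},{"x":0,"y":0,"z":0,"ax":0,"ay":0,"az":0,"gripper":1}]}}

```text
clock: 9.98
position: [458.2, -68.0, 78.3]
ee_rot: [-0.378, 0.926, -0.002, 0.003]
contact_force: [5.1, -5.4, 5.0]
gripper_width: 24.3
grasp_force: 59.9
```

```bash
python3 - <<'E'
from h import *
s=arm.read_state(); print(s['position'],s['contact_force'],s['gripper_width'])
E
```

```text
[458.16362815 -67.97679107  78.30611939] [ 5.07681485 -5.37773286  5.01638113] 24.256038930255635
```

Emit:
{"api": "send_rows", "payload": {"targets": [{"x":-0.01,"y":0.51,"z":0,"ax":0,"ay":0,"az":1.72,"gripper":1},{"x":0,"y":0,"z":0,"ax":0,"ay":0,"az":0,"gripper":1}]}}

```text
clock: 10.15
position: [454.7, -64.4, 78.3]
ee_rot: [-0.364, 0.931, -0.001, 0.003]
contact_force: [4.0, -5.9, 4.8]
gripper_width: 24.5
grasp_force: 60.0
```

Emit:
{"api": "send_rows", "payload": {"targets": [{"x":-0.01,"y":0.51,"z":0,"ax":0,"ay":0,"az":1.72,"gripper":1},{"x":0,"y":0,"z":0,"ax":0,"ay":0,"az":0,"gripper":1}]}}

```text
clock: 10.32
position: [451.2, -60.6, 78.3]
ee_rot: [-0.35, 0.937, -0.001, 0.003]
contact_force: [4.2, -5.0, 6.0]
gripper_width: 24.5
grasp_force: 60.0
```

Emit:
{"api": "send_rows", "payload": {"targets": [{"x":-0.01,"y":0.51,"z":0,"ax":0,"ay":0,"az":1.72,"gripper":1},{"x":0,"y":0,"z":0,"ax":0,"ay":0,"az":0,"gripper":1}]}}

```text
clock: 10.48
position: [447.9, -56.6, 78.2]
ee_rot: [-0.336, 0.942, -0.001, 0.003]
contact_force: [3.3, -5.4, 7.0]
gripper_width: 24.4
grasp_force: 60.1
```

Emit:
{"api": "send_rows", "payload": {"targets": [{"x":-0.01,"y":0.51,"z":0,"ax":0,"ay":0,"az":1.72,"gripper":1},{"x":0,"y":0,"z":0,"ax":0,"ay":0,"az":0,"gripper":1}]}}

```text
clock: 10.65
position: [444.7, -52.5, 78.2]
ee_rot: [-0.322, 0.947, -0.001, 0.002]
contact_force: [3.2, -4.8, 7.6]
gripper_width: 24.6
grasp_force: 60.1
```

```bash
python3 - <<'E'
from h import *
from scipy.optimize import least_squares
p=arm.read_state()['position']
q=np.array([[578,-119.4],[546.2,-115.9],[513.5,-105.8],[499.4,-98.8],[484.1,-89.7],[470.6,-79.4],[458.2,-68],p[:2]])
r=least_squares(lambda c:np.hypot(q[:,0]-c[0],q[:,1]-c[1])-c[2],[579,54,172]); print(r.x,r.fun)
for c in (r.x,[579.5,54,0]): print(np.round(np.arctan2(c[0]-q[:,0],c[1]-q[:,1])-np.arctan2(c[0]-578,c[1]+119.4),3))
im,d=snap('top','pics/t5.png')
cv2.imwrite('pics/t5c.png',cv2.resize(cv2.imread('pics/t5.png')[140:290,150:310],None,fx=4,fy=4))
E
```

```text
[580.87818517  52.63121098 172.06573834] [-0.01045217 -0.00369836  0.09775503 -0.1061317   0.05105556 -0.03806964
 -0.01392586  0.02346714]
[0.    0.186 0.385 0.477 0.58  0.679 0.777 0.897]
[0.    0.185 0.383 0.474 0.577 0.676 0.774 0.894]
```

View pics/t5c.png

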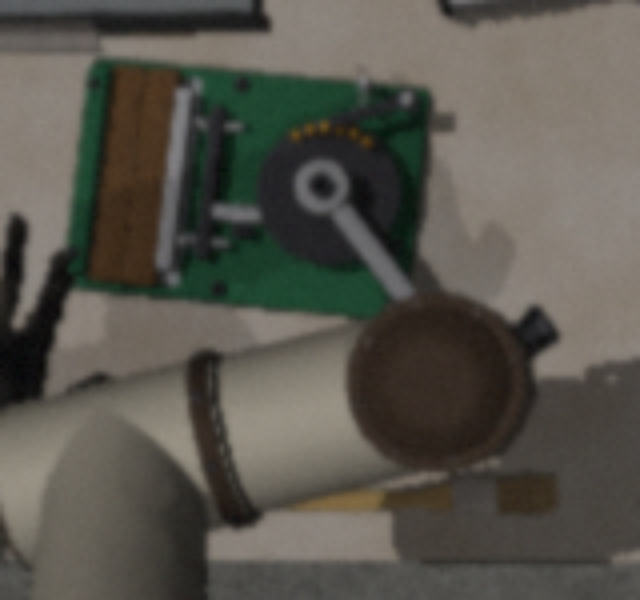

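The top picture shows the lever at about 52 degrees (hub crop (322,185), arm over the grip at (435,380)), agreeing with the measured 0.90 rad, which is the gap behind the third pin.

Emit:
{"api": "send_rows", "payload": {"targets": [{"x":-0.01,"y":0.51,"z":0,"ax":0,"ay":0,"az":1.72,"gripper":1},{"x":0,"y":0,"z":0,"ax":0,"ay":0,"az":0,"gripper":1}]}}

```text
clock: 10.87
position: [441.8, -48.6, 78.3]
ee_rot: [-0.308, 0.951, -0.001, 0.002]
contact_force: [5.3, -7.2, 7.1]
gripper_width: 24.7
grasp_force: 60.1
```

Emit:
{"api": "send_rows", "payload": {"targets": [{"x":-0.01,"y":0.51,"z":0,"ax":0,"ay":0,"az":1.72,"gripper":1},{"x":0,"y":0,"z":0,"ax":0,"ay":0,"az":0,"gripper":1}]}}

```text
clock: 11.03
position: [439.0, -44.6, 78.3]
ee_rot: [-0.293, 0.956, -0.001, 0.003]
contact_force: [5.1, -8.9, 5.3]
gripper_width: 24.7
grasp_force: 60.1
```

Emit:
{"api": "send_rows", "payload": {"targets": [{"x":-0.01,"y":0.51,"z":0,"ax":0,"ay":0,"az":1.72,"gripper":1},{"x":0,"y":0,"z":0,"ax":0,"ay":0,"az":0,"gripper":1}]}}

```text
clock: 11.2
position: [436.4, -40.6, 78.3]
ee_rot: [-0.279, 0.96, -0.002, 0.003]
contact_force: [4.8, -10.8, 6.6]
gripper_width: 24.4
grasp_force: 60.1
```

Emit:
{"api": "send_rows", "payload": {"targets": [{"x":-0.01,"y":0.51,"z":0,"ax":0,"ay":0,"az":1.72,"gripper":1},{"x":0,"y":0,"z":0,"ax":0,"ay":0,"az":0,"gripper":1}]}}

```text
clock: 11.37
position: [433.4, -35.9, 78.2]
ee_rot: [-0.264, 0.964, -0.001, 0.002]
contact_force: [4.3, -7.5, 7.0]
gripper_width: 24.4
grasp_force: 60.1
```

Emit:
{"api": "send_rows", "payload": {"targets": [{"x":-0.01,"y":0.51,"z":0,"ax":0,"ay":0,"az":1.72,"gripper":1},{"x":0,"y":0,"z":0,"ax":0,"ay":0,"az":0,"gripper":1}]}}

```text
clock: 11.53
position: [430.7, -31.3, 78.2]
ee_rot: [-0.25, 0.968, -0.001, 0.002]
contact_force: [4.4, -7.6, 8.1]
gripper_width: 24.5
grasp_force: 60.2
```

Emit:
{"api": "send_rows", "payload": {"targets": [{"x":-0.01,"y":0.51,"z":0,"ax":0,"ay":0,"az":1.72,"gripper":1},{"x":0,"y":0,"z":0,"ax":0,"ay":0,"az":0,"gripper":1}]}}

```text
clock: 11.7
position: [428.2, -26.7, 78.2]
ee_rot: [-0.235, 0.972, -0.001, 0.002]
contact_force: [3.0, -5.9, 8.5]
gripper_width: 24.5
grasp_force: 60.2
```

```bash
python3 - <<'E'
from h import *
s=arm.read_state();p=s['position'];c=[580.9,52.6]
print(np.arctan2(c[0]-p[0],c[1]-p[1])-np.arctan2(c[0]-578,c[1]+119.4),np.hypot(c[0]-p[0],c[1]-p[1]),p,s['contact_force'])
E
```

```text
1.074933030999203 172.06506582429748 [428.20013165 -26.70407986  78.17789165] [ 3.01467689 -5.89813601  8.47240412]
```

The fourth click showed at about 1.0 rad, where the pull dropped from 12 N to 8.6 N. A little more puts the roller in the gap.

Emit:
{"api": "send_rows", "payload": {"targets": [{"x":-0.01,"y":0.5,"z":0,"ax":0,"ay":0,"az":1.7,"gripper":1},{"x":0,"y":0.4,"z":0,"ax":0,"ay":0,"az":1.35,"gripper":1},{"x":0,"y":0,"z":0,"ax":0,"ay":0,"az":0,"gripper":1},{"x":0,"y":0,"z":0,"ax":0,"ay":0,"az":0,"gripper":1},{"x":0,"y":0,"z":0,"ax":0,"ay":0,"az":0,"gripper":1}]}}

```text
clock: 12.12
position: [424.3, -18.7, 78.2]
ee_rot: [-0.21, 0.978, -0.001, 0.002]
contact_force: [3.6, -5.6, 10.1]
gripper_width: 24.7
grasp_force: 60.2
```

```bash
python3 - <<'E'
from h import *
s=arm.read_state();p=s['position'];c=[580.9,52.6]
print(np.arctan2(c[0]-p[0],c[1]-p[1])-np.arctan2(c[0]-578,c[1]+119.4),p,s['contact_force'],s['joint_vel'],s['grasp_force'])
im,d=snap('scene','pics/s6.png')
cv2.imwrite('pics/s6c.png',cv2.resize(cv2.imread('pics/s6.png')[110:310,200:400],None,fx=3,fy=3))
E
```

```text
1.1268146648390909 [424.29417715 -18.6780793   78.15816955] [ 3.62933729 -5.56515602 10.05829177] [ 6.15039592e-04  9.22964481e-04  1.73381624e-04  1.33992577e-03
 -1.22723111e-04 -5.52447500e-05] 60.247349174824194
```

View pics/s6c.png

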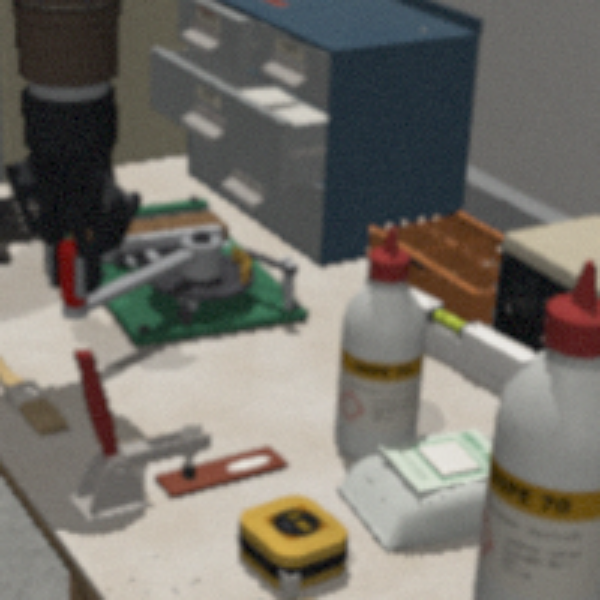

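The grip is held at crop (68,275) with the lever at 1.13 rad. The bottle is upright beside the wipes, and the brush and tape are untouched, so I hand in.

```bash
python3 -c "
from bench import arm
print(arm.job_done())"
```

```text
the job is handed in; nothing more can be done
None
```

The job is handed in: the bottle stands upright beside the wipes, and the gripper is holding the lever at about 1.13 rad, in the gap behind the fourth pin; no verdict came back.

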